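# Set and lock the stop of the sizing gauge

### The arm

A 7-joint arm with a two-finger parallel gripper is mounted at the origin on the work surface; the furniture and walls round the work are solid. World frame = base frame: x ahead of the robot, y to its left, z up, the work surface at z = 0. Lengths are in m, angles in rad, forces in N, time in s.
With the tool pointing down it reaches from about 0.35 to 0.9 m from the base axis. Payload 7.2 kg.
Tool frame: the origin (TCP) lies at the very end of the fingers, on their centre line; the grasp point (between the pads) lies bot.grip_point_offset behind it (bot.grip_point_offset is the distance from the TCP to the grasp point, in m); x points along the fingers, z is the direction in which the jaws open and shut, and the axes are right-handed (so a half turn about x gives the same grasp; the last joint's range is limited). The gripper opens to 85 mm and grips with 20 to 120 N. Pads are 22 mm wide; open, the fingers measure 114 mm over their backs; the gripper's body (76 mm by 85 mm) begins 54 mm behind the grasp point. The pads swing forward as they close: fully open they stand 13 mm farther back than shut.
Start: joints at [1.17, 0.411, -0.013, 1.596, 0.006, 1.134, -0.082], TCP at [0.204, -0.591, 0.231] pointing down, gripper open.
Joint ranges: [-2.95, 2.95], [-0.29, 1.99], [-1.47, 1.44], [0.14, 2.54], [-1.03, 4.17], [0.13, 1.85], [-2.86, 2.86]. Speed limits (rad/s): [2.39, 2.39, 3.01, 3.01, 3.14, 3.14, 3.14].

### API

Orientations are given as a unit quaternion [x, y, z, w].
In Python, from station import bot gives the robot as it stands.
- The arm moves only by the shell command python3 -m handwheel 'ROWS' [FORCE]. ROWS is text: rows parted by semicolons, each of 7 numbers parted by spaces: the finger opening in m, from 0 to 0.0854, then the shift along the tool's x, y, z in m, then the turn, a rotation vector about the tool's x, y, z in rad. In form: jaw x y z rx ry rz; .... A call has 1 to 12 rows; each row is the pose to reach, as a shift and turn from the pose commanded when the call began, along the tool's axes at that moment; what a row does not reach only later rows make up. A row lasts 1/10 s, in which the tool goes at most 50 mm and 8.59 degrees, less where a joint would pass 70% of its speed; a pose out of reach is approached as far as the arm can. A call with a gripper value outside its range is refused whole. The fingers move at their own pace and stop on an object; FORCE is the grip in N (left out, the last holds). Time passes only in rows, so rows that repeat a pose let the fingers close. It gives the time, the measured TCP pose, the force and the opening at its end, in the units of the state.
- bot.sense(): the state, without advancing time (a new reading comes with each control period).
- bot.capture(name): name is "side" or "top" or "wrist"; returns the picture (480x640x3 uint8, red, green, blue); there is no depth.
- bot.get_calibration(name): a dict with "fx", "fy", "cx", "cy" (pixels), "R" (3x3) and "t" (3): a world point X has camera coordinates R X + t; the wrist camera has in their place "T_tool_cam" (4x4, takes a point from camera to tool coordinates, whose origin is the TCP and whose axes are the tool frame's). Camera axes: x right, y down, z forward; pixel columns grow to the right and rows downward; lengths in m; the calibration is good to about 2 mm. A picture is of the moment at which its call begins: read the wrist's pose just before it. get_calibration takes no time and is no camera call.
- bot.close_job(): hands the job in, once; it reports no verdict.
The state is a dict: "t": time; "joints": joint angles; "qd": joint speeds; "effort": joint torques, N m; "tool_pos": TCP position; "orientation": TCP orientation; "contact_force": force on the tool from outside, world axes, zero at the start; "torque": the same for the moment, N m; "gripper_width": finger opening in m.
Only numpy, scipy, OpenCV 4.12 (cv2) and the standard library are available. Lean on these libraries where they do the work, as an engineer would, in place of code of your own. Each camera call takes 0.05 s, during which the arm holds its last target.

### The job

Two sizing gauges stand on the table. On the one whose carriage carries the broad flat stop plate, slide the loose carriage along its rail fully home against the setting block, then turn its clamp knob clockwise as far as it goes, so that the carriage is locked there. Leave the other gauge, with the thin round pin, as it is, and let go at the end.

Things in the scene. Friction and masses are not known exactly. Their poses are not given: they have to be found in the camera images.
- plate_gauge: Gauge to set (left or right one), fixed. Carriage bears a flat plate 64 mm wide towards -x. Origin: on the table, below the knob axis when the carriage is home. y: along the rail, from setting block to free end; carriage slides 140 mm, home is -y. x: across, away from robot; z up. Base x -90..30, y -110..190 mm. Loose carriage slides at 2 N. All but the knob is under 60 mm high.
- plate_knob_grip (a point): Point on the axis of that carriage's clamp knob, 78 mm above the table, inside its black grip bar; moves with the carriage. Bar 52 mm long, 14 mm thick, from 61 to 89 mm above the table: pinch it from above across its thickness. x: along the bar, y: across it, z: up. With the carriage home it is straight above the gauge's origin.
- plate_knob (a joint): Angle of that knob, rad. 0: loose, bar nearly across the rail; grows clockwise seen from above; 1.40: hard stop, tight, bar along the rail. Starts at 0 to 0.25, stays where left. Turns at 0.12 Nm, up to 0.2 near the end. Below 0.9 the carriage is free; above that a screw pad presses on the rail and locks it.
- pin_knob_end (a point): End of the knob's grip bar on the other gauge, 24 mm from that knob's axis, 78 mm above the table. That gauge is alike, but its carriage carries a thin round pin (10 mm thick, 60 mm long) instead of the plate. It is locked, bar along its rail; leave it alone.

How it is judged:
At the end, for the whole second after the job is handed in: The carriage with the broad plate is within 10 mm of home against its setting block, its knob is turned clockwise to more than 1.2 rad (within about 11 degrees of the hard stop), and the other gauge's knob bar has moved less than 15 mm (y of plate_knob_grip in the frame of plate_gauge below 0.01 m and value of joint plate_knob above 1.2 rad and distance of pin_knob_end from where it was at the start of the episode below 0.015 m); the robot touches nothing.
It fails at once if the other gauge is moved or its knob turned (distance of pin_knob_end from where it was at the start of the episode above 0.015 m).
It also fails if it takes over 32 s, if anything falls off the work surface, if the arm or the gripper's body presses on something with over 40 N, if the wrist force passes 120 N, or if a joint passes its speed limit or range.

## Working session

There is one attempt and no reset: what is moved stays moved. The work goes in short steps, Python scripts to look and compute and a shell command to move; the robot and the scene stay as the last step left them, time stands still between calls to the robot, and variables do not carry over. Pictures are saved under pics/ and viewed, and the job is handed in when it is done.

```bash
mkdir -p pics; ls; python3 - <<'E'
from station import bot
import cv2
print(bot.sense(), bot.grip_point_offset)
for n in ("side","top"):
    c=bot.get_calibration(n); print(n,c)
    cv2.imwrite(f"pics/{n}0.png",bot.capture(n)[:,:,::-1])
print(bot.get_calibration("wrist"))
E
```

```text
pics
{'t': 0.0, 'joints': array([ 1.16981811,  0.41188949, -0.01272981,  1.59706559,  0.00561303,
        1.13429786, -0.08220716]), 'qd': array([-4.51284346e-05, -1.05351906e-03, -5.45567011e-04, -2.36879905e-04,
        2.86008677e-04,  1.57081463e-03,  7.45933574e-04]), 'effort': array([ 3.25924821e-04, -6.00617337e+01,  6.82347380e-01, -2.99408287e+01,
        1.37260754e-02,  1.06478031e-02, -1.78405446e-05]), 'tool_pos': array([ 0.2039692 , -0.59024457,  0.23045065]), 'orientation': array([ 0.41056967,  0.57640488, -0.40997419,  0.57542256]), 'contact_force': array([ 0.01449658,  0.37725342, -0.21791474]), 'torque': array([ 0.04139837, -0.00857967,  0.04621881]), 'gripper_width': 0.08534775283342526} 0.0187
side {'fx': 438.44296945522024, 'fy': 438.44296945522024, 'cx': 313.26273016084855, 'cy': 246.8633761265664, 'R': array([[ 0.98319712, -0.18083367, -0.02495196],
       [-0.1127017 , -0.49378624, -0.86224908],
       [ 0.14360273,  0.85057294, -0.50586947]]), 't': array([-0.49890676,  0.12193136,  0.86102365])}
top {'fx': 609.153159702827, 'fy': 609.153159702827, 'cx': 327.0636724182736, 'cy': 238.33018154767566, 'R': array([[ 4.14309794e-04, -9.99926800e-01, -1.20922553e-02],
       [-9.97259476e-01,  4.81467622e-04, -7.39817946e-02],
       [ 7.39822011e-02,  1.20897676e-02, -9.97186277e-01]]), 't': array([-0.02402074,  0.49296968,  1.19917499])}
{'fx': 419.44605215491214, 'fy': 419.44605215491214, 'cx': 319.99031077308496, 'cy': 243.88124234252186, 'T_tool_cam': array([[-2.45345140e-04, -3.28729558e-01,  9.44424066e-01,
        -1.42283576e-01],
       [-5.44604403e-04, -9.44423911e-01, -3.28729646e-01,
         8.47381915e-02],
       [ 9.99999822e-01, -5.94989726e-04,  5.26822517e-05,
        -9.85716298e-04],
       [ 0.00000000e+00,  0.00000000e+00,  0.00000000e+00,
         1.00000000e+00]])}
```

View pics/top0.png

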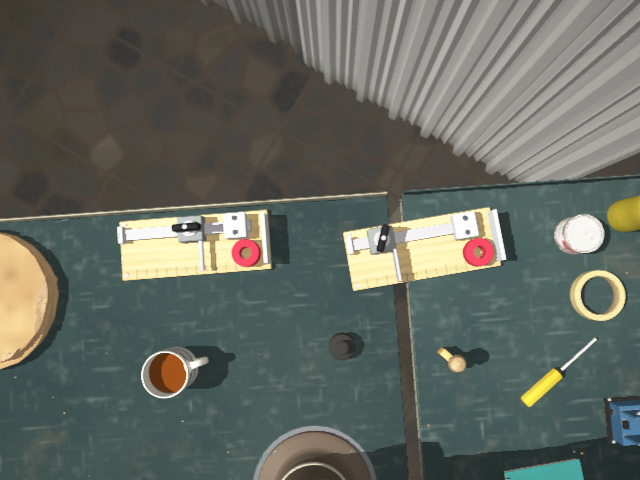

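View pics/side0.png

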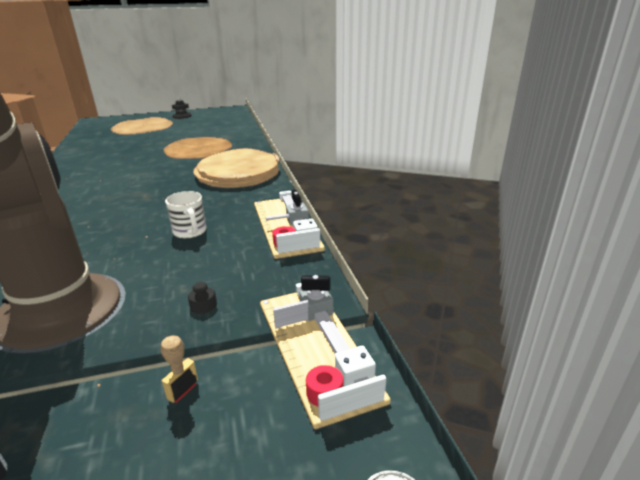

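The top view shows two gauges with their knobs at about (186,227) and (383,238). In the side view, the near (right) gauge has the broad plate and a knob bar across its rail. I'll enlarge both to measure.

```bash
python3 - <<'E'
import cv2
a=cv2.imread("pics/top0.png"); b=cv2.imread("pics/side0.png")
cv2.imwrite("pics/topc.png",cv2.resize(a[200:300,335:515],None,fx=4.4,fy=4.4,interpolation=cv2.INTER_CUBIC))
cv2.imwrite("pics/sidec.png",cv2.resize(b[180:430,240:400],None,fx=2.4*2,fy=2.4*2)[:600] if 0 else cv2.resize(b[185:425,240:400],None,fx=2.5,fy=2.5,interpolation=cv2.INTER_CUBIC))
E
```

```text
(no output)
```

View pics/topc.png

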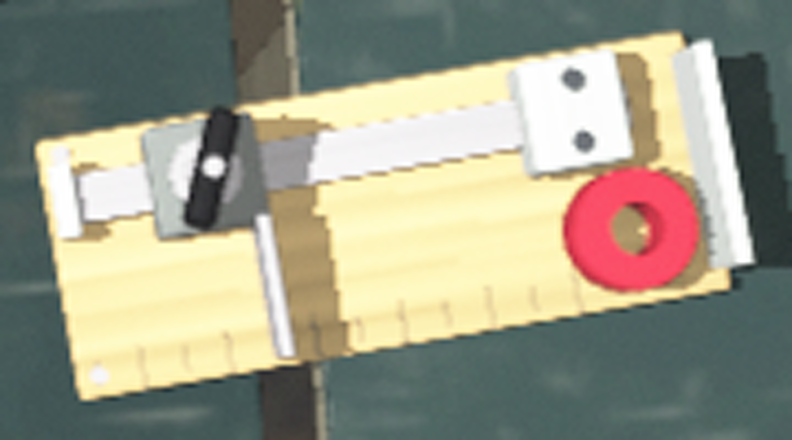

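View pics/sidec.png

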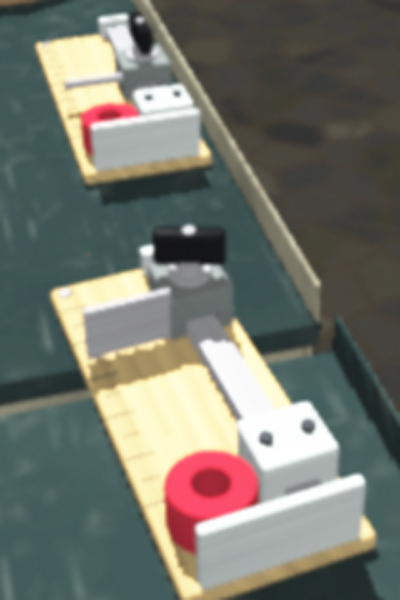

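The plate gauge is the right one. In the top crop its base corners are at (36,143), (682,33), (731,290) and (80,400), the knob centre is at (213,167), and the bar ends are at about (226,110) and (198,226).

```bash
cat > h.py <<'E'
import numpy as np
from station import bot
def ray(name,u,v,z):
    c=bot.get_calibration(name);R=np.array(c["R"]);t=np.array(c["t"])
    o=-R.T@t; d=R.T@np.array([(u-c["cx"])/c["fx"],(v-c["cy"])/c["fy"],1])
    return o+d*(z-o[2])/d[2]
E
python3 - <<'E'
from h import *
f=lambda u,v,z: ray("top",335+u/4.4-.4,200+v/4.4-.4,z)
C=[f(*p,0.012) for p in [(36,143),(682,33),(731,290),(80,400)]]
for c in C: print(c.round(4))
print([np.linalg.norm(C[i]-C[(i+1)%4]).round(4) for i in range(4)])
for e in (C[0]-C[1],C[3]-C[2]): print("rail dir",e/np.linalg.norm(e))
y=(C[0]-C[1]+C[3]-C[2]);y/=np.linalg.norm(y);x=np.array([y[1],-y[0],0])
# origin from centre of base: base centre at (-30,40)
o=np.mean(C,0)+.03*x-.04*y; print("origin",o,"x",x,"y",y)
k=f(213,167,.090);print("knob",k,"in gauge",(k-o)@x,(k-o)@y)
a,b=f(226,110,.089),f(198,226,.089);d=a-b;print("bar",np.linalg.norm(d),np.degrees(np.arctan2(d[1],d[0])),"bar in gauge",d@x,d@y,np.degrees(np.arctan2(d@y,d@x)))
k2=ray("side",240+189/2.5-.4,185+230/2.5-.4,.092);print("knob side",k2)
from scipy.spatial.transform import Rotation as Ro
s=bot.sense();print(Ro.from_quat(s["orientation"]).as_matrix().round(3))
E
```

```text
[ 0.506  -0.0555  0.012 ]
[ 0.5562 -0.3506  0.012 ]
[ 0.4389 -0.3705  0.012 ]
[ 0.389  -0.0753  0.012 ]
[np.float64(0.2993), np.float64(0.119), np.float64(0.2993), np.float64(0.1186)]
rail dir [-0.16785063  0.98581244  0.        ]
rail dir [-0.16655461  0.98603223  0.        ]
origin [ 0.50878409 -0.24739792  0.012     ] x [0.98592256 0.1672026  0.        ] y [-0.1672026   0.98592256  0.        ]
knob [ 0.48904569 -0.12998583  0.09      ] in gauge 0.00017106720097240054 0.11905954754723433
bar 0.05118000226580472 -13.865112751517557 bar in gauge 0.04693858224388651 -0.020400052177915594 -23.490324650080375
knob side [ 0.48905578 -0.13149667  0.092     ]
[[-0.001  0.945  0.327]
 [ 0.001  0.327 -0.945]
 [-1.    -0.    -0.001]]
```

Checks agree: the base measures 299×119 mm against the nominal 300×120. The knob sits at gauge (0, +119 mm), and the two cameras differ by 1.5 mm. The bar angle implies a knob angle of about 0.24 rad. Next I'll work out the approach.

```bash
cat >> h.py <<'E'
from scipy.spatial.transform import Rotation as Ro
def delta(p,zang):  # target TCP, jaw axis angle (deg, world), tool down
    s=bot.sense();R=Ro.from_quat(s["orientation"])
    a=np.radians(zang);z=np.array([np.cos(a),np.sin(a),0]);x=np.array([0,0,-1.]);y=np.cross(z,x)
    T=Ro.from_matrix(np.c_[x,y,z])
    print("d",R.inv().apply(np.array(p)-s["tool_pos"]).round(4),"rv",(R.inv()*T).as_rotvec().round(4), "t",s["t"],"F",s["contact_force"].round(2))
E
python3 -c "
from h import *
delta([.489,-.1305,.15],-103.9)"
```

```text
d [ 0.081   0.4196 -0.3413] rv [ 5.754e-01 -1.400e-03  5.000e-04] t 0.1 F [0.01 0.8  0.04]
```

```bash
python3 -m handwheel '0.0854 0.003 0.014 -0.011 0.02 0 0; 0.0854 0.008 0.042 -0.034 0.06 0 0; 0.0854 0.016 0.084 -0.068 0.12 0 0; 0.0854 0.024 0.122 -0.099 0.17 0 0; 0.0854 0.031 0.160 -0.130 0.22 0 0; 0.0854 0.038 0.198 -0.161 0.27 0 0; 0.0854 0.045 0.236 -0.192 0.32 0 0; 0.0854 0.053 0.274 -0.223 0.38 0 0; 0.0854 0.060 0.312 -0.254 0.43 0 0; 0.0854 0.067 0.350 -0.285 0.48 0 0; 0.0854 0.074 0.388 -0.316 0.53 0 0; 0.0854 0.081 0.4196 -0.3413 0.575 0 0' 40
python3 -c "
from h import *
delta([.489,-.1305,.15],-103.9)"
```

```text
t: 1.3
tool_pos: [0.4902, -0.1284, 0.15]
orientation: [0.557, 0.436, -0.557, 0.436]
contact_force: [0.7, -0.4, -0.6]
gripper_width: 0.0854
d [-0.     -0.0006  0.0024] rv [-0.0003 -0.0005 -0.    ] t 1.3 F [ 0.66 -0.37 -0.62]
```

```bash
python3 - <<'E'
from h import *
import cv2
s=bot.sense();im=bot.capture("wrist");cv2.imwrite("pics/w1.png",im[:,:,::-1])
print(s["tool_pos"]); np.savez("w1.npz",p=s["tool_pos"],q=s["orientation"])
delta([.489,-.1305,.064],-103.9)
E
```

```text
[ 0.49016187 -0.12835945  0.14996017]
d [ 0.085  -0.002   0.0103] rv [ 0.0041 -0.0045 -0.0004] t 1.35 F [ 3.26  5.69 -0.28]
```

View pics/w1.png

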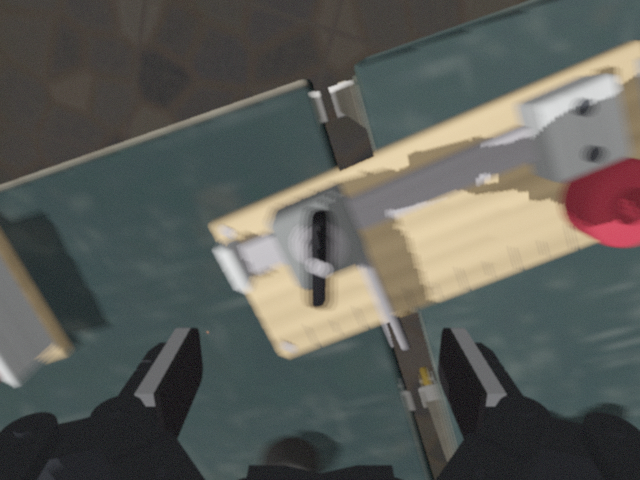

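The wrist view shows the bar vertical at u≈319, so it is parallel to the pads and centred between the jaws. The arm was still settling, so I'll hold, then descend.

```bash
python3 -m handwheel '0.0854 0 0 0 0 0 0; 0.0854 0 0 0 0 0 0; 0.0854 0 0 0 0 0 0; 0.0854 0 0 0 0 0 0'
python3 - <<'E'
from h import *
import cv2
s=bot.sense();im=bot.capture("wrist")
cv2.imwrite("pics/w2.png",cv2.resize(im[150:350,200:440],None,fx=3,fy=3,interpolation=cv2.INTER_CUBIC)[:,:,::-1])
c=bot.get_calibration("wrist");T=np.array(c["T_tool_cam"]);R=Ro.from_quat(s["orientation"])
def pr(X):
    p=np.linalg.inv(T)@np.r_[R.inv().apply(X-s["tool_pos"]),1];return (p[0]/p[2]*c["fx"]+c["cx"]-200)*3,(p[1]/p[2]*c["fy"]+c["cy"]-150)*3
print(s["tool_pos"],"pred knob",pr(np.array([.489,-.1305,.090])),"TCP below",pr(np.r_[s["tool_pos"][:2],.09]))
delta([.489,-.1305,.064],-103.9)
E
```

```text
t: 1.75
tool_pos: [0.4887, -0.1326, 0.1505]
orientation: [-0.557, -0.435, 0.557, -0.435]
contact_force: [0.5, 0.0, 0.6]
gripper_width: 0.0854
[ 0.48866231 -0.13260629  0.15046959] pred knob (np.float64(351.80230227222097), np.float64(356.8643558882826)) TCP below (np.float64(364.0014624526204), np.float64(355.88661969249625))
d [ 0.0865 -0.0002 -0.0019] rv [-0.0018  0.0004 -0.0002] t 1.8 F [ 0.6   0.18 -0.12]
```

View pics/w2.png

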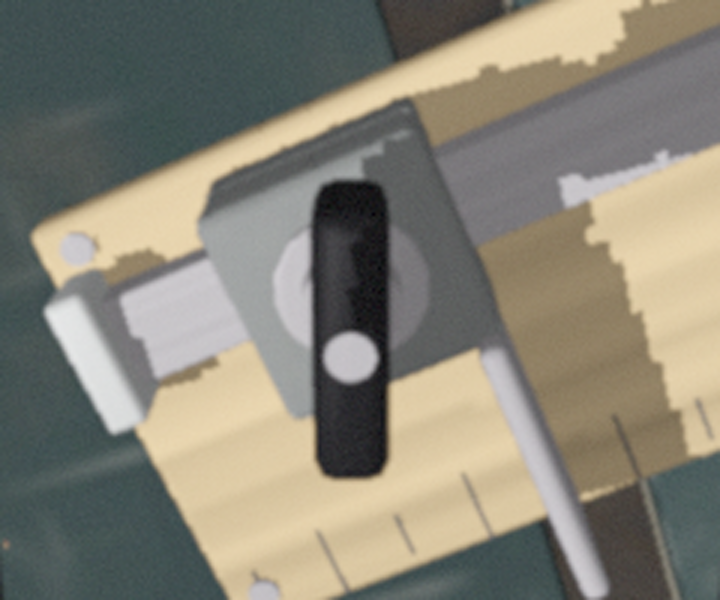

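The predicted knob centre (352,357) matches the white cap seen at (351,357), and the bar is straight. Descending.

```bash
python3 -m handwheel '0.0854 0.01 0 -0.002 0 0 0; 0.0854 0.03 0 -0.002 0 0 0; 0.0854 0.055 0 -0.002 0 0 0; 0.0854 0.075 0 -0.002 0 0 0; 0.0854 0.085 0 -0.002 0 0 0; 0.0854 0.085 0 -0.002 0 0 0; 0.0854 0.085 0 -0.002 0 0 0; 0.0854 0.085 0 -0.002 0 0 0' 60
python3 -m handwheel '0.03 0 0 0 0 0 0; 0.0 0 0 0 0 0 0; 0.0 0 0 0 0 0 0; 0.0 0 0 0 0 0 0; 0.0 0 0 0 0 0 0; 0.0 0 0 0 0 0 0; 0.0 0 0 0 0 0 0; 0.0 0 0 0 0 0 0' 60
python3 - <<'E'
from h import *
import cv2
im=bot.capture("wrist");cv2.imwrite("pics/w3.png",im[:,:,::-1])
o=np.array([.5088,-.2474,0]);y=np.array([-.1672,.9859,0])
p=bot.sense()["tool_pos"];print((p-o)@y)
t=p+(-.119-.002)*y;print(t)
delta(t,-103.9)
E
```

```text
t: 2.6
tool_pos: [0.4904, -0.1293, 0.0662]
orientation: [0.557, 0.435, -0.556, 0.436]
contact_force: [0.4, -0.8, 0.6]
gripper_width: 0.0855
t: 3.4
tool_pos: [0.4896, -0.1293, 0.0655]
orientation: [-0.557, -0.436, 0.557, -0.436]
contact_force: [-2.7, -0.5, 4.8]
gripper_width: 0.0129
0.11967488935012031
[ 0.50981921 -0.24856565  0.06553566]
d [0.     0.0482 0.111 ] rv [0.0005 0.0003 0.0001] t 3.45 F [-3.27 -0.43  5.51]
```

View pics/w3.png

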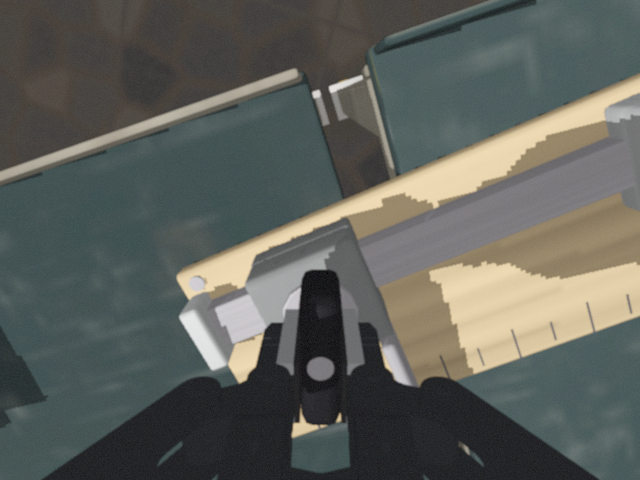

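The bar is gripped with the opening at 13 mm. Now I'll slide the carriage along the rail, slowing near home.

```bash
python3 -m handwheel '0 0 0.002 0.0046 0 0 0; 0 0 0.006 0.0138 0 0 0; 0 0 0.0115 0.0265 0 0 0; 0 0 0.0175 0.0403 0 0 0; 0 0 0.0235 0.0541 0 0 0; 0 0 0.0295 0.0679 0 0 0; 0 0 0.0355 0.0818 0 0 0; 0 0 0.040 0.0921 0 0 0; 0 0 0.043 0.099 0 0 0; 0 0 0.0438 0.101 0 0 0; 0 0 0.0438 0.101 0 0 0; 0 0 0.0438 0.101 0 0 0'
python3 -m handwheel '0 0 0.0012 0.0028 0 0 0; 0 0 0.0024 0.0055 0 0 0; 0 0 0.0032 0.0074 0 0 0; 0 0 0.0036 0.0083 0 0 0;0 0 0.0036 0.0083 0 0 0;0 0 0.0036 0.0083 0 0 0'
python3 - <<'E'
from h import *
import cv2
im=bot.capture("wrist");cv2.imwrite("pics/w4.png",im[:,:,::-1])
o=np.array([.5088,-.2474,0]);y=np.array([-.1672,.9859,0]);x=np.array([.9859,.1672,0])
p=bot.sense()["tool_pos"];print((p-o)@x,(p-o)@y,bot.sense()["contact_force"])
E
```

```text
t: 4.65
tool_pos: [0.5084, -0.2383, 0.0656]
orientation: [0.557, 0.435, -0.557, 0.436]
contact_force: [-0.5, -1.7, 3.9]
gripper_width: 0.0129
t: 5.25
tool_pos: [0.5098, -0.246, 0.0656]
orientation: [0.557, 0.436, -0.556, 0.436]
contact_force: [-1.0, 1.2, 5.3]
gripper_width: 0.013
0.0011591437990595415 0.0012854319181055363 [-0.99105997  0.52065989  6.37232268]
```

View pics/w4.png

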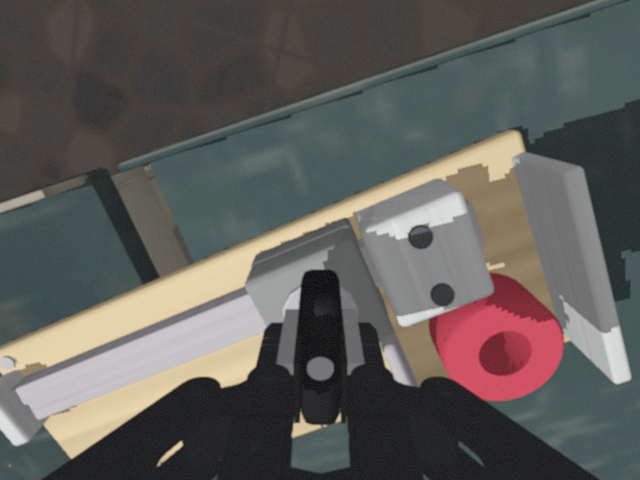

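The carriage is nearly touching the setting block, with a thin gap at about (357,230). I'll creep until the force rises.

```bash
for i in 1; do python3 -m handwheel '0 0 0.0004 0.0009 0 0 0; 0 0 0.0008 0.0018 0 0 0; 0 0 0.0008 0.0018 0 0 0; 0 0 0.0008 0.0018 0 0 0'; done
python3 -m handwheel '0 0 0.0004 0.0009 0 0 0; 0 0 0.0008 0.0018 0 0 0; 0 0 0.0008 0.0018 0 0 0; 0 0 0.0008 0.0018 0 0 0'
```

```text
t: 5.7
tool_pos: [0.5101, -0.2478, 0.0656]
orientation: [0.557, 0.436, -0.556, 0.436]
contact_force: [-1.7, 0.9, 6.8]
gripper_width: 0.0129
t: 6.1
tool_pos: [0.5102, -0.2486, 0.0655]
orientation: [0.557, 0.437, -0.556, 0.436]
contact_force: [-2.1, 4.5, 7.4]
gripper_width: 0.0131
```

The force rose to 4.5 N and the tool moved only 0.8 of the 2 mm commanded, so the carriage is home. Turning clockwise (+rx).

```bash
python3 -m handwheel '0 0 0 0 0.05 0 0; 0 0 0 0 0.13 0 0; 0 0 0 0 0.22 0 0; 0 0 0 0 0.31 0 0; 0 0 0 0 0.40 0 0; 0 0 0 0 0.49 0 0; 0 0 0 0 0.58 0 0; 0 0 0 0 0.66 0 0; 0 0 0 0 0.70 0 0; 0 0 0 0 0.70 0 0' 80
python3 -m handwheel '0 0 0 0 0.05 0 0; 0 0 0 0 0.12 0 0; 0 0 0 0 0.20 0 0; 0 0 0 0 0.28 0 0; 0 0 0 0 0.35 0 0; 0 0 0 0 0.41 0 0; 0 0 0 0 0.45 0 0; 0 0 0 0 0.45 0 0; 0 0 0 0 0.45 0 0'
python3 - <<'E'
from h import *
import cv2
im=bot.capture("wrist");cv2.imwrite("pics/w5.png",im[:,:,::-1])
s=bot.sense();z=Ro.from_quat(s["orientation"]).as_matrix()[:,2];print(np.degrees(np.arctan2(z[1],z[0])),s["torque"],s["contact_force"],s["joints"])
E
```

```text
t: 7.1
tool_pos: [0.5101, -0.2489, 0.0656]
orientation: [-0.672, -0.219, 0.673, -0.218]
contact_force: [-2.9, 4.1, 9.9]
gripper_width: 0.0126
t: 8.0
tool_pos: [0.5098, -0.249, 0.0656]
orientation: [-0.704, -0.064, 0.705, -0.063]
contact_force: [-4.1, 4.4, 10.7]
gripper_width: 0.0128
-169.73189790601904 [ 0.762817    0.72418079 -0.1531361 ] [-4.34503793  4.19177705  9.79274769] [ 0.26033378  0.51163812  0.14453281  1.89832987 -0.10657108  0.74053626
 -2.49690125]
```

View pics/w5.png

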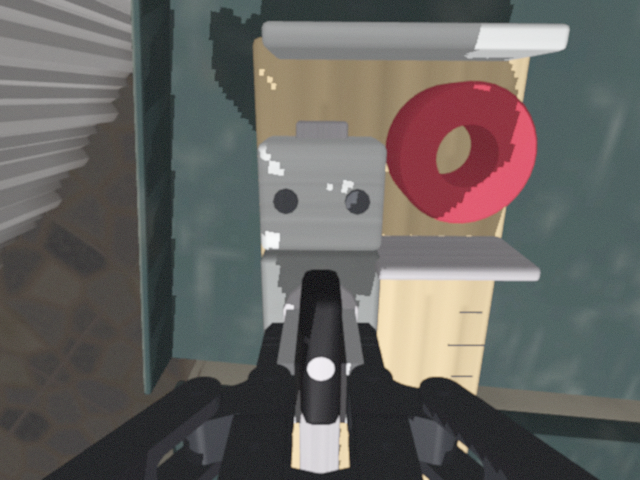

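The bar now lies along the rail, the carriage face touches the block at row ≈250, and the broad plate is plain to see. I'll turn a little further to feel the hard stop.

```bash
python3 -m handwheel '0 0 0 0 0.03 0 0; 0 0 0 0 0.06 0 0; 0 0 0 0 0.06 0 0; 0 0 0 0 0.06 0 0'
python3 - <<'E'
from h import *
s=bot.sense();z=Ro.from_quat(s["orientation"]).as_matrix()[:,2];print(np.degrees(np.arctan2(z[1],z[0])),s["torque"],s["joints"][6])
E
```

```text
t: 8.45
tool_pos: [0.5099, -0.249, 0.0656]
orientation: [-0.705, -0.044, 0.706, -0.043]
contact_force: [-3.1, 2.0, 9.9]
gripper_width: 0.0123
-172.9775849934662 [0.65014621 0.82669791 1.16326464] -2.5448419637428747
```

The moment about z jumped to 1.16 Nm, so the knob is at its hard stop. I'll relax the twist, open and rise.

```bash
python3 -m handwheel '0 0 0 0 -0.03 0 0; 0 0 0 0 -0.05 0 0; 0.03 0 0 0 -0.05 0 0; 0.0854 0 0 0 -0.05 0 0; 0.0854 0 0 0 -0.05 0 0; 0.0854 0 0 0 -0.05 0 0; 0.0854 0 0 0 -0.05 0 0;0.0854 0 0 0 -0.05 0 0'
python3 -m handwheel '0.0854 -0.01 0 0 0 0 0; 0.0854 -0.03 0 0 0 0 0; 0.0854 -0.06 0 0 0 0 0; 0.0854 -0.09 0 0 0 0 0; 0.0854 -0.11 0 0 0 0 0; 0.0854 -0.12 0 0 0 0 0; 0.0854 -0.12 0 0 0 0 0; 0.0854 -0.12 0 0 0 0 0; 0.0854 -0.12 0 0 0 0 0'
python3 - <<'E'
from h import *
import cv2
s=bot.sense();im=bot.capture("wrist");cv2.imwrite("pics/w6.png",im[:,:,::-1])
c=bot.get_calibration("wrist");T=np.array(c["T_tool_cam"]);R=Ro.from_quat(s["orientation"])
for X in ([.5088,-.2474,.09],[.5088+.026*.1672,-.2474-.026*.9859,.089],[.5088-.026*.1672,-.2474+.026*.9859,.089]):
    p=np.linalg.inv(T)@np.r_[R.inv().apply(X-s["tool_pos"]),1];print("home knob/ends px",p[0]/p[2]*c["fx"]+c["cx"],p[1]/p[2]*c["fy"]+c["cy"])
cv2.imwrite("pics/side6.png",bot.capture("side")[:,:,::-1])
E
```

```text
t: 9.25
tool_pos: [0.5102, -0.2505, 0.0652]
orientation: [-0.705, -0.059, 0.705, -0.06]
contact_force: [0.8, 0.8, -0.7]
gripper_width: 0.0855
t: 10.15
tool_pos: [0.5095, -0.2501, 0.184]
orientation: [-0.704, -0.06, 0.705, -0.059]
contact_force: [-0.1, 0.7, -0.5]
gripper_width: 0.0859
home knob/ends px 319.67296632741056 250.94579717520577
home knob/ends px 319.66557066618935 208.42151282285187
home knob/ends px 319.67740363328494 289.5681392271671
```

View pics/w6.png

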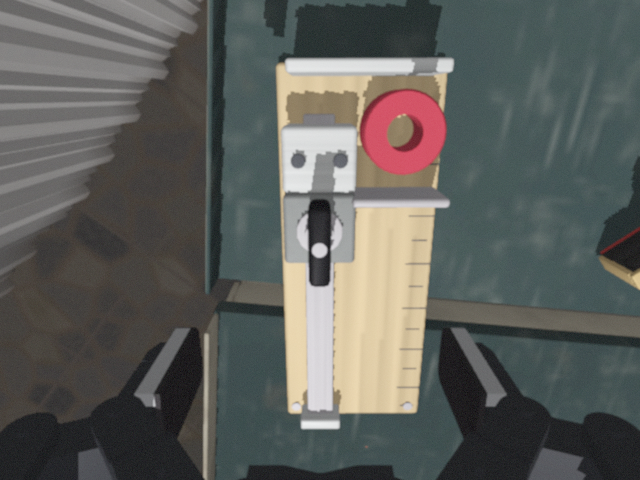

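View pics/side6.png

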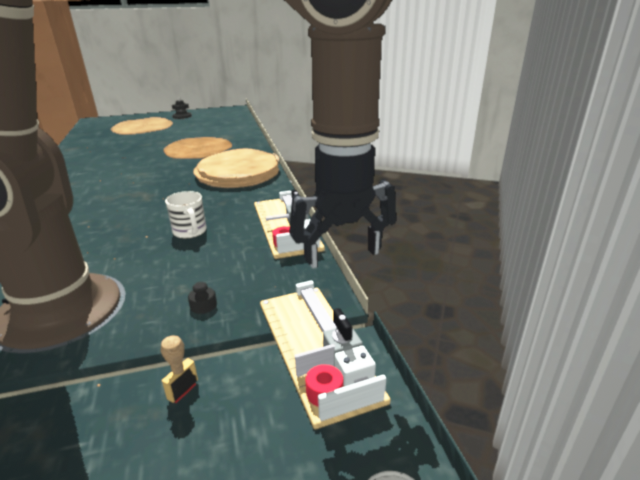

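The knob cap is at (319,251), against a predicted home position of (320,251). The bar runs along the rail from (319,201) to (319,284), and the carriage touches the block. The arm is clear of everything and the pin gauge looks unchanged, so I'm handing in.

```bash
python3 -c "
from station import bot
print(bot.sense()['contact_force'],bot.close_job())"
```

```text
the job is handed in; nothing more can be done
[ 0.93348495  0.20220142 -0.32234988] None
```

The plate gauge (the right-hand one) is set. Its carriage is home against the setting block, and its clamp knob is turned clockwise to the hard stop. I handed the job in at about 10.3 s of the 32 s allowed.

- **Carriage home:** I slid it about 119 mm along the rail until the push force rose to 4.5 N and it stopped moving. In the last wrist picture the knob cap was within 1 pixel of the predicted home position.
- **Knob locked:** the bar lies along the rail. The last bit of turning met a jump in moment to about 1.16 Nm, which I took as the hard stop. I could not read the knob angle directly.
- **Let go:** the gripper is open, with the fingers about 0.18 m above the table. The final force reading was about 1 N, so nothing is being touched.
- **Other gauge:** the arm never went near it. In the last side picture the gripper partly hides it, but what shows looks unchanged; I did not measure its knob.

No check failed. The arm's settled positions were 1–2 mm off the commanded ones, and it was still moving when I took the first wrist picture. I let it settle and took another before the grasp.

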